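# Align and tighten the hook collar on the entry hanging bar

## Robot

A 6-joint arm with a two-finger parallel gripper is mounted at the origin on the work surface. World frame = base frame: x ahead of the robot, y to its left, z up, the work surface at z = 0. Lengths are in m, angles in rad, forces in N, time in s.
With the tool pointing down it reaches from about 0.25 to 0.8 m from the base axis. Payload 8.5 kg.
Tool frame: the origin (TCP) lies between the finger pads; the fingertips stand 17 mm ahead of it and the grasp point (between the pads) lies 2 mm behind it; z points along the fingers, y is the direction in which the jaws open and shut (so a half turn about z gives the same grasp; the last joint's range is limited). The gripper opens to 85 mm and grips with 20 to 120 N. Pads are 22 mm wide; open, the fingers measure 114 mm over their backs; the gripper's body (76 mm by 85 mm) begins 54 mm behind the grasp point. The pads swing forward as they close: fully open they stand 13 mm farther back than shut.
Start: joints at [1.25, 0.238, -0.013, 1.319, 0, 1.571], TCP at [0.166, 0.498, 0.248] pointing down, gripper open.
Joint ranges: [-2.66, 2.66], [-1.03, 1.9], [-1.14, 1.46], [-1.82, 2.27], [-1.45, 1.34], [-3.14, 3.14]. Speed limits (rad/s): [2.22, 2.22, 2.79, 3.14, 3.14, 3.14].

## Interface

Orientations are given as a unit quaternion [w, x, y, z].
In Python, from rig import sense, snapshot, camera_model, sign_off gives the robot as it stands.
- The arm moves only by the tool carry_out, never from a script. Its arguments are lists of equal length, an entry for each row: "jaw": the opening, from -1 (shut) to 1 (fully open); "offset": the shift along the tool's x, y, z as a fraction of full scale, a list of three; "dr": the turn, a rotation vector about the tool's x, y, z as a fraction of full scale, a list of three. A call has 1 to 10 rows; each row is the pose to reach, as a shift and turn from the pose commanded when the call began, along the tool's axes at that moment, turning the shorter way round; what a row does not reach only later rows make up. Full scale, the value 1, is 200 mm for a shift and 360 degrees for a turn. A row lasts 1/8 s, in which the tool goes at most 62.5 mm and 10.7 degrees, less where a joint would pass 70% of its speed; a pose out of reach is approached as far as the arm can. A call with a number of a shift or a turn outside -1 to 1 is refused whole. A call with a gripper value outside its range is refused whole. The fingers move at their own pace and stop on an object; "grip_force" is the grip in N (left out, the last holds). Time passes only in rows, so rows that repeat a pose let the fingers close. It gives the time, the measured TCP pose, the force and the opening at its end, in the units of the state.
- sense(): the state, without advancing time (a new reading comes with each control period).
- snapshot(name): name is "scene" or "top"; returns the picture (400x640x3 uint8, red, green, blue); there is no depth.
- camera_model(name): a dict with "vertical_fov" (degrees; the focal length in pixels is half the picture's height over the tangent of half this angle, whatever the lens; pixels are square), "cx", "cy" (the principal point, pixels), "extrinsics" (4x4, takes a point from camera to world coordinates). Camera axes: x right, y down, z forward; pixel columns grow to the right and rows downward; lengths in m; the calibration is good to about 2 mm. A picture is of the moment at which its call begins. camera_model takes no time and is no camera call.
- sign_off(): hands the job in, once; it reports no verdict.
The state is a dict: "clock": time; "joint_pos": joint angles; "joint_vel": joint speeds; "joint_torque": joint torques, N m; "eef_pos": TCP position; "tool_rot": TCP orientation; "wrist_force": force on the tool from outside, world axes, zero at the start; "wrist_torque": the same for the moment, N m; "finger_gap": finger opening in m.
Only numpy, scipy, OpenCV 4.12 (cv2) and the standard library are available. Lean on these libraries where they do the work, as an engineer would, in place of code of your own. Each camera call takes 0.05 s, during which the arm holds its last target.

## Task

The hook collar on the steel hanging bar has come loose and its peg is swung up too high. Swing the peg down until the collar's brass wing screw squarely faces the bar's flat (the side with the orange stripe), and only then tighten the wing screw clockwise until it stops, keeping the collar lined up. Leave the other things on the shelf where they are.

Things in the scene. Friction and masses are not known exactly. Their poses are not given: they have to be found in the camera images.
- flat_mid (a point): Steel hanging bar, 20 mm diameter, 340 mm long, level and clamped, with one flat along its length (6 mm from the axis) marked by an orange stripe. The point is on the bar's AXIS at the middle of bar and collar, 140 mm above the table. y axis: along the bar; z axis: the way the flat faces (up, leaning a little towards or away from the robot); -x: square to both, to the robot's side.
- stand: Fixed birch stand that holds the bar: base 150 x 350 x 18 mm and two uprights, 50 x 22 mm and 170 mm high, centred 150 mm either side of the middle. Origin: centre of the underside, below the collar; y axis along the bar, x away from the robot.
- peg_grip (a point): Wooden peg, a 14 mm dowel sticking out radially from the grey collar (36 mm diameter, 26 mm wide) to 108 mm from the bar's axis; its last 10 mm is a 22 mm knob. Point: on the dowel, 75 mm from the bar's axis. -x: outwards along the peg (towards the robot's side, up); y: along the bar; z: where the wing screw points (square to the peg). Swinging it down turns the collar on the bar.
- wing_center (a point): Brass wing screw, the collar's set screw: head 32 x 10 mm and 22 mm high on an 8 mm neck. Point: centre of the head, 46 mm from the bar's axis; the head spans 35 to 57 mm from the axis, the collar's surface is at 18 mm. z: radially outwards; x: along the wing's 32 mm; y: across its 10 mm thickness (x and y turn with the screw).
- collar (a joint): Collar's angle about the bar, rad: 0 = the wing screw faces the flat squarely; positive = peg too high, screw leaning away from the robot. Turns from -1.0 to 1.2 with light friction (about 0.16 N m) and stays where it is left. Peg and wing screw turn with it.
- wing (a joint): Wing screw's angle about its own axis, rad, growing clockwise (tightening) as seen looking at the bar along the screw. Loose at the start (0.5 or less); tight at its stop, 1.5, where the wing lies nearly along the bar (at 0 it lies across the bar). Friction about 0.05 N m; stays where it is left and does not move along its axis.
- bar (a joint): How far the bar's flat leans from straight up, rad: positive = away from the robot. It stays as it is during the job.
- cup: teal ceramic cup, 80 mm across the rim, 90 mm high. Bystander, stands loose on the table; origin at the centre of its underside.
- cube: white charging cube 50 x 50 x 45 mm. Bystander, stands loose on the table; origin at the centre of its underside.
- remote: black remote 150 x 45 x 18 mm. Bystander, stands loose on the table; origin at the centre of its underside.
- keys: steel key ring (38 mm) with three keys fanned out flat. Bystander, stands loose on the table; origin at the centre of its underside.
- headlamp: yellow plastic headlamp, 45 x 62 x 42 mm. Bystander, stands loose on the table; origin at the centre of its underside.

How it is judged:
On the way, in this order (a step that is already met when the one before it is completed fails the run):
1. the collar is turned so that the wing screw faces the flat, within 0.14 rad, while the screw is still loose (value of joint collar between -0.14 and 0.14 rad and value of joint wing below 0.8 rad), for 0.3 s.
2. the wing screw is tightened with the collar lined up (value of joint collar between -0.14 and 0.14 rad and value of joint wing above 1.35 rad), for 0.2 s.
At the end, for the whole second after the job is handed in: The collar's wing screw faces the bar's flat within 0.14 rad (8 degrees), the screw is tight (its joint above 1.35 of 1.5 rad), and collar and screw are at rest (all of step 2 and velocity of joint collar between -0.05 and 0.05 rad/s and velocity of joint wing between -0.05 and 0.05 rad/s); the robot touches nothing.
It fails at once if the wing screw is tightened (past 1.0 rad) while the collar is more than 0.25 rad out of line (not (value of joint collar between -0.25 and 0.25 rad) and value of joint wing above 1 rad).
It fails at once if a bystander is moved by more than 30 mm or tipped over (distance of any of cup, cube, remote, keys, headlamp from where it was at the start of the episode above 0.03 m or angle between any of cup, cube, remote, keys, headlamp's own z axis and vertical above 0.5 rad).
It also fails if it takes over 48 s, if anything falls off the work surface, if the arm or the gripper's body presses on something with over 40 N, if the wrist force passes 120 N, or if a joint passes its speed limit or range.

## Working session

There is one attempt and no reset: what is moved stays moved. The work goes in short steps, Python scripts to look and compute and a tool call to move; the robot and the scene stay as the last step left them, time stands still between calls to the robot, and variables do not carry over. Pictures are saved under pics/ and viewed, and the job is handed in when it is done.

Besides the shell and the picture viewer there is one more tool, called as name(argument=value, ...) on one line, values as JSON. carry_out: Moves the arm, as the interface text tells. Shift numbers are shares of 200 mm and turn numbers shares of 360 degrees, none past 1 either way. Its arguments: {"type":"object","properties":{"jaw":{"type":"array"},"offset":{"type":"array"},"dr":{"type":"array"},"grip_force":{"type":"number"}},"required":["jaw","offset","dr"]}

```bash
ls; mkdir -p pics
python3 - <<'E'
from rig import *
import cv2
for n in("scene","top"):
    im=snapshot(n); cv2.imwrite(f"pics/{n}0.png",im[:,:,::-1])
    print(n,camera_model(n))
print(sense())
E
```

```text
pics
scene {'vertical_fov': 42.72719083106774, 'cx': 323.5576094119986, 'cy': 200.69629431912296, 'extrinsics': array([[ 0.16648828,  0.57553065, -0.80065356,  1.6246067 ],
       [ 0.98596168, -0.08671137,  0.14269095, -0.22012962],
       [ 0.01269725, -0.8131701 , -0.58188759,  0.96377215],
       [ 0.        ,  0.        ,  0.        ,  1.        ]])}
top {'vertical_fov': 57.23906596471062, 'cx': 322.07273085852154, 'cy': 203.05846677903529, 'extrinsics': array([[ 0.01160323, -0.98021415,  0.19759955,  0.24583779],
       [-0.99975714, -0.00766979,  0.02065984, -0.01709794],
       [-0.01873552, -0.19779128, -0.98006509,  1.21191363],
       [ 0.        ,  0.        ,  0.        ,  1.        ]])}
{'clock': 0.1, 'joint_pos': array([ 1.25000031e+00,  2.38728597e-01, -1.41678809e-02,  1.31922506e+00,
        2.55366050e-05,  1.57085221e+00]), 'joint_vel': array([ 0.00076071, -0.00107908,  0.00213842,  0.00083037,  0.00128158,
        0.00136366]), 'joint_torque': array([ 3.15687003e-04, -5.39719284e+01,  3.46998453e+01,  1.35214016e-02,
        2.24182008e-05,  2.06246676e-05]), 'eef_pos': array([0.16542309, 0.49787629, 0.24773862]), 'tool_rot': array([-1.18411882e-04,  1.59738675e-01,  9.87159114e-01, -6.52065671e-04]), 'wrist_force': array([-0.30720713, -0.37598329, -0.91977026]), 'wrist_torque': array([-0.00099345,  0.02149754, -0.01695417]), 'finger_gap': 0.08546247237378764}
```

View pics/scene0.png

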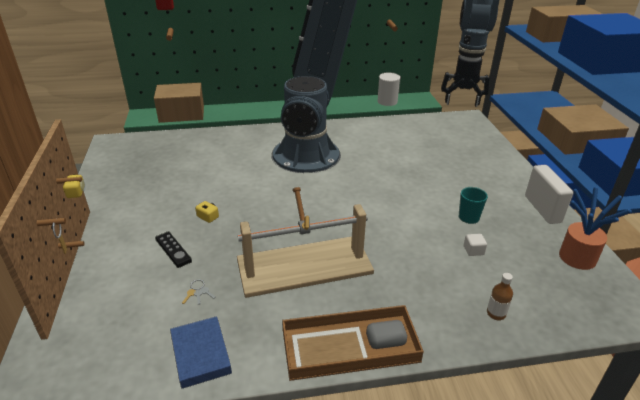

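View pics/top0.png

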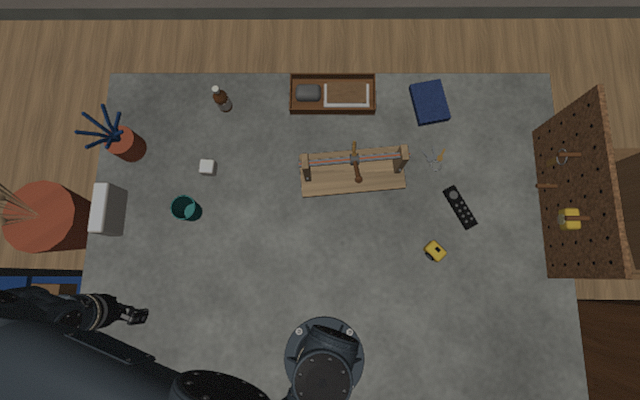

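Run:
```python
import cv2
a=cv2.imread("pics/scene0.png")[100:300,180:440]; b=cv2.imread("pics/top0.png")[60:280,180:440]
cv2.imwrite("pics/scene0c.png",cv2.resize(a,None,fx=3,fy=3,interpolation=cv2.INTER_CUBIC)[:600,:800])
cv2.imwrite("pics/top0c.png",cv2.resize(b,None,fx=2.7,fy=2.7,interpolation=cv2.INTER_CUBIC)[:600,:800])
```

```text
(no output)
```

View pics/scene0c.png

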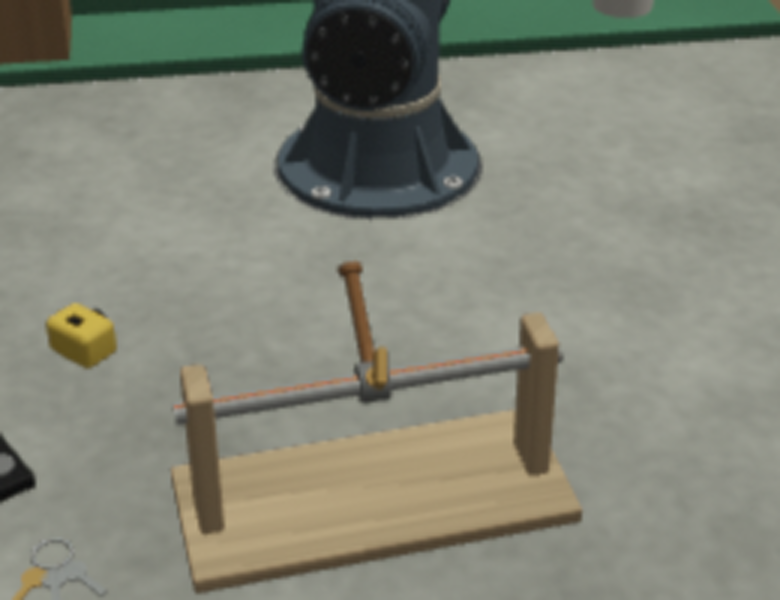

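View pics/top0c.png

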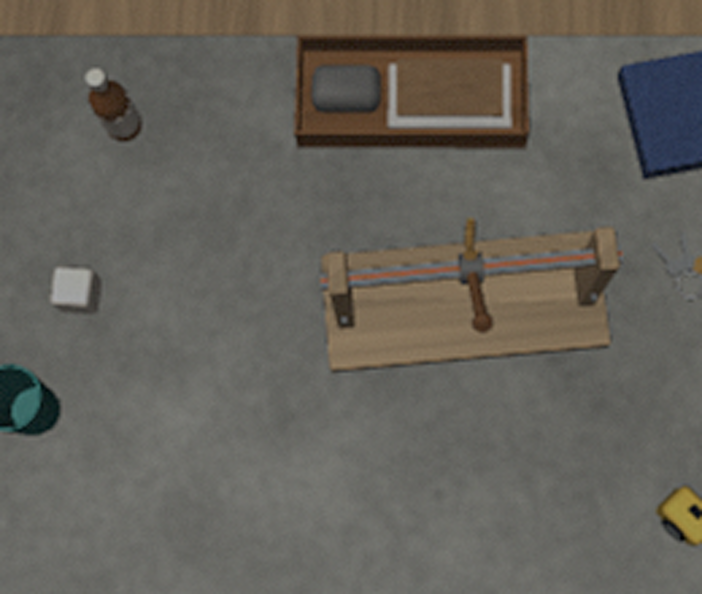

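Run:
```python
import cv2
a=cv2.imread("pics/scene0.png")[180:240,275:335]; b=cv2.imread("pics/top0.png")[130:190,325:385]
r=lambda i:cv2.resize(i,None,fx=10,fy=10,interpolation=cv2.INTER_CUBIC)
cv2.imwrite("pics/s1.png",r(a));cv2.imwrite("pics/t1.png",r(b))
a=cv2.imread("pics/scene0.png")[200:295,230:380]; b=cv2.imread("pics/top0.png")[135:205,290:420]
r=lambda i:cv2.resize(i,None,fx=5,fy=5,interpolation=cv2.INTER_CUBIC)
cv2.imwrite("pics/s2.png",r(a));cv2.imwrite("pics/t2.png",r(b))
```

```text
(no output)
```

View pics/s1.png

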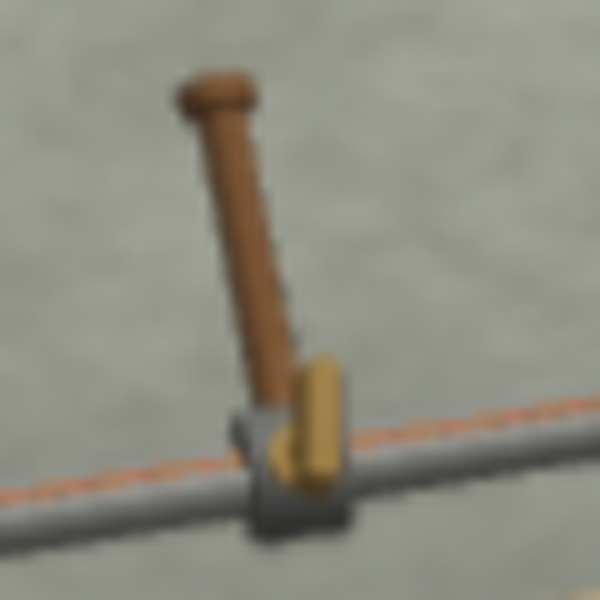

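View pics/t1.png

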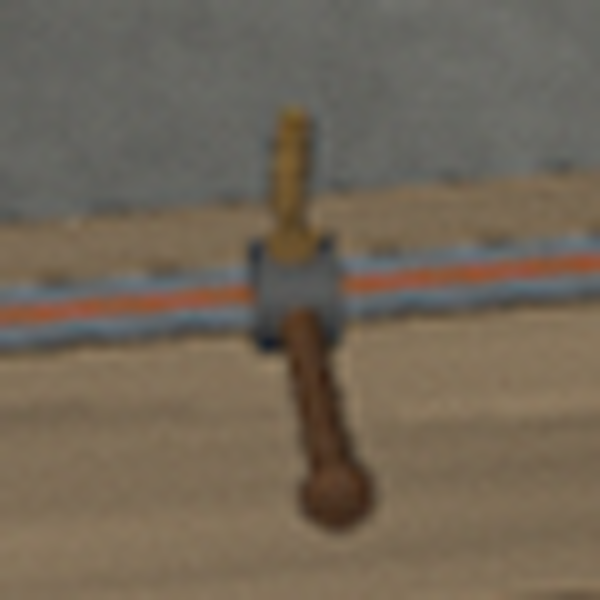

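View pics/s2.png

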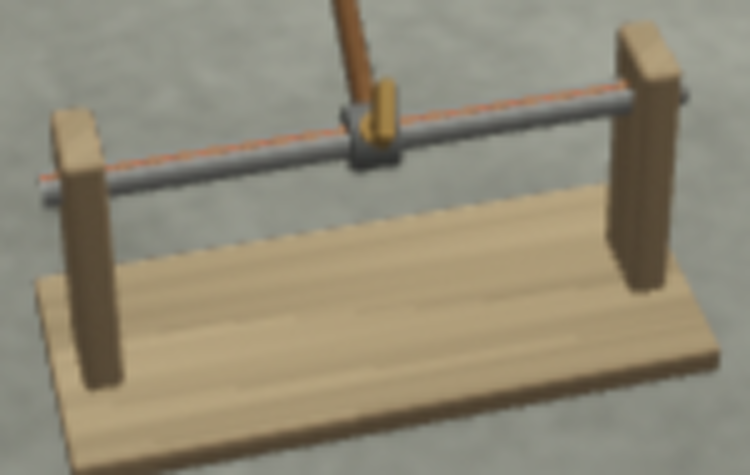

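View pics/t2.png

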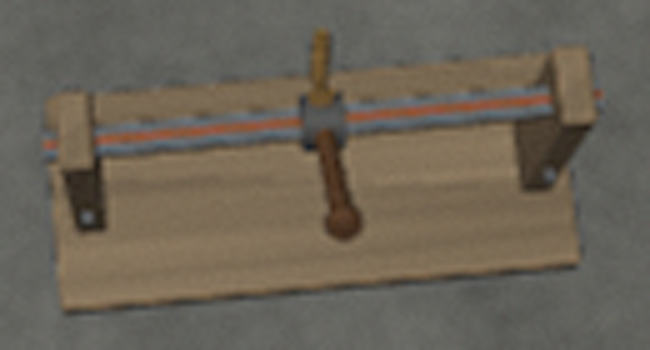

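```bash
cat > h.py <<'E'
import numpy as np, cv2
from rig import *
from scipy.optimize import least_squares
from scipy.spatial.transform import Rotation as R
C={}
for n in("scene","top"):
    m=camera_model(n); C[n]=(200/np.tan(np.radians(m["vertical_fov"]/2)),m["cx"],m["cy"],np.linalg.inv(m["extrinsics"]))
def proj(n,P):
    f,cx,cy,T=C[n]; P=np.atleast_2d(P); q=P@T[:3,:3].T+T[:3,3]
    return np.c_[f*q[:,0]/q[:,2]+cx,f*q[:,1]/q[:,2]+cy]
def stand(p,L):
    c,s=np.cos(p[2]),np.sin(p[2]); L=np.atleast_2d(L)
    return np.c_[p[0]+c*L[:,0]-s*L[:,1],p[1]+s*L[:,0]+c*L[:,1],L[:,2]]
def radial(phi,r,y=0): # wing dir
    return np.array([r*np.sin(phi),y,.14+r*np.cos(phi)])
def peg(phi,r): return np.array([-r*np.cos(phi),0,.14+r*np.sin(phi)])
E
cat > fit.py <<'E'
from h import *
px=lambda o,k,pts:np.array([[o[0]+(u+.5)/k-.5,o[1]+(v+.5)/k-.5] for u,v in pts])
up=lambda y,z=.17:[[-.025,y-.011,z],[-.025,y+.011,z],[.025,y+.011,z],[.025,y-.011,z]]
sp=px((230,200),5,[(53,112),(92,108),(105,167),(63,175),(618,28),(655,22),(680,72),(640,80),(75,467),(718,350),(37,283)])
sL=np.array(up(-.15)+up(.15)+[[.075,-.175,.018],[.075,.175,.018],[-.075,-.175,.018]])
tp=px((290,135),5,[(98,165),(60,168),(55,95),(95,92),(594,122),(558,125),(553,47),(588,47),(65,310),(578,266)])
tL=np.array([up(.15)[i] for i in(0,1,2,3)]+[up(-.15)[i] for i in(0,1,2,3)]+[[-.075,.175,.012],[-.075,-.175,.012]])
# wing centre, peg tip end centre
sw=px((275,180),10,[(322,415),(217,90)]); tw=px((325,130),10,[(293,165),(338,495)])
def res(p,full=False):
    phi=p[3]
    W=stand(p,[radial(phi,.046),peg(phi,.103)])
    r=[proj("scene",stand(p,sL))-sp+p[4:6],proj("top",stand(p,tL))-tp+p[6:8],proj("scene",W)-sw+p[4:6],proj("top",W)-tw+p[6:8]]
    if full: return r
    return np.r_[np.vstack(r).ravel(),p[4:8]/1.0]
s=least_squares(res,[.5,0,0,.5,0,0,0,0],loss="soft_l1")
print(s.x,s.cost)
for r in res(s.x,1): print(r.round(1).tolist())
np.save("p.npy",s.x)
E
python3 fit.py
```

```text
[ 0.59883345 -0.08861664  0.10041677  0.66805164  0.31418317  0.23354683
  0.53206584 -0.17657451] 9.965091975034559
[[-1.1, -0.1], [-0.1, -0.6], [0.3, -0.3], [-0.3, -0.5], [-0.5, -0.6], [-0.0, -0.6], [1.2, 0.4], [1.1, 0.0], [-0.6, 0.8], [1.2, 0.1], [-0.8, -0.8]]
[[-0.5, 0.7], [-0.3, 0.8], [-0.6, -0.7], [-1.2, -0.7], [1.3, 0.1], [1.1, 0.2], [-0.1, -0.2], [0.2, -0.9], [-0.7, 0.6], [0.6, -0.1]]
[[-0.3, 1.8], [0.2, 1.2]]
[[-0.1, 0.2], [0.1, 0.2]]
```

```bash
cat > prof.py <<'E'
from h import *
import sys
p=np.load("p.npy")
fs={"scene":sys.argv[1],"top":sys.argv[2]}
for n in fs:
    im=cv2.imread(fs[n]).astype(np.float32)
    ys=np.r_[np.linspace(-.125,-.03,150),np.linspace(.03,.125,150)]
    A=proj(n,stand(p,np.c_[0*ys,ys,0*ys+.14])); d=A[-1]-A[0]; d/=np.linalg.norm(d); nrm=np.array([-d[1],d[0]])
    if nrm[1]<0:nrm=-nrm
    t=np.arange(-7,7.01,.25)
    X=A[:,None]+t[None,:,None]*nrm
    X=X.astype(np.float32)
    # refine along each half for tilt
    v=cv2.remap(im,X[...,0],X[...,1],cv2.INTER_LINEAR)
    sc=np.linalg.norm(proj(n,stand(p,[[0,.05,.14]]))-proj(n,stand(p,[[0,-.05,.14]])))/.1
    print(n,"px/m",sc)
    m1=v[:150].mean(0);m2=v[150:].mean(0)
    for a,b,c in zip(t,m1,m2): print(f"{a:6.2f}",b.round().astype(int),c.round().astype(int), "red", round(b[2]-b[0]),round(c[2]-c[0]))
    cv2.imwrite(f"pics/prof_{n}.png",cv2.resize(v.transpose(1,0,2),None,fx=2,fy=6))
E
python3 prof.py pics/scene0.png pics/top0.png
```

```text
scene px/m 381.8641753649053
 -7.00 [133 144 142] [142 153 150] red 9 9
 -6.75 [133 144 142] [142 153 150] red 8 9
 -6.50 [133 144 142] [141 153 150] red 8 9
 -6.25 [133 144 142] [141 153 150] red 8 9
 -6.00 [133 144 142] [141 153 150] red 8 9
 -5.75 [133 144 142] [142 153 150] red 8 9
 -5.50 [134 144 142] [142 153 150] red 8 9
 -5.25 [134 144 142] [142 153 150] red 8 9
 -5.00 [134 144 142] [142 153 150] red 8 8
 -4.75 [134 144 142] [142 152 150] red 8 8
 -4.50 [134 144 143] [141 151 150] red 8 9
 -4.25 [134 144 143] [140 151 150] red 9 9
 -4.00 [134 144 145] [139 149 150] red 11 11
 -3.75 [132 143 147] [137 147 151] red 14 14
 -3.50 [129 141 149] [132 144 152] red 21 20
 -3.25 [123 138 154] [126 141 155] red 31 29
 -3.00 [115 134 158] [119 137 159] red 42 40
 -2.75 [109 130 161] [112 133 162] red 52 50
 -2.50 [105 128 163] [107 130 164] red 59 57
 -2.25 [104 127 163] [106 129 164] red 59 58
 -2.00 [107 129 161] [108 130 161] red 54 54
 -1.75 [113 132 158] [113 132 158] red 45 45
 -1.50 [121 135 155] [120 135 155] red 34 35
 -1.25 [126 138 152] [126 138 152] red 25 26
 -1.00 [130 139
[... 3318 characters left out ...]
4.00 [ 83 106 123] [ 87 111 129] red 41 42
  4.25 [ 84 108 126] [ 89 113 132] red 41 43
  4.50 [ 85 109 127] [ 90 114 132] red 41 42
  4.75 [ 85 109 126] [ 90 114 132] red 41 42
  5.00 [ 85 109 126] [ 89 113 131] red 41 41
  5.25 [ 86 109 126] [ 89 112 130] red 41 41
  5.50 [ 86 110 127] [ 89 112 130] red 41 41
  5.75 [ 87 111 128] [ 89 112 130] red 41 41
  6.00 [ 88 111 129] [ 89 112 130] red 41 41
  6.25 [ 88 112 129] [ 89 112 130] red 42 41
  6.50 [ 88 112 130] [ 89 113 130] red 42 41
  6.75 [ 89 113 131] [ 89 113 130] red 42 41
  7.00 [ 89 113 131] [ 89 112 130] red 42 41[ WARN:0@0.447] global loadsave.cpp:1063 imwrite_ Unsupported depth image for selected encoder is fallbacked to CV_8U.
```

```bash
cat > lean.py <<'E'
from h import *
import sys
from scipy.ndimage import gaussian_filter1d
p=np.load("p.npy")
D={}
for n,f in zip(("scene","top"),sys.argv[1:]):
    im=cv2.imread(f).astype(np.float32)
    ys=np.r_[np.linspace(-.125,-.03,200),np.linspace(.03,.125,200)]
    A=proj(n,stand(p,np.c_[0*ys,ys,0*ys+.14])); d=A[-1]-A[0]; d/=np.linalg.norm(d); nrm=np.array([-d[1],d[0]])
    if nrm[1]<0:nrm=-nrm
    t=np.arange(-6,6.01,.25)
    X=(A[:,None]+t[None,:,None]*nrm).astype(np.float32)
    v=cv2.remap(im,X[...,0],X[...,1],cv2.INTER_LINEAR).mean(0)
    E=camera_model(n)["extrinsics"][:3,3]; c,s=np.cos(p[2]),np.sin(p[2])
    dd=E-np.array([p[0],p[1],.14]); vx=c*dd[0]+s*dd[1]; va=np.arctan2(vx,dd[2])
    sc=C[n][0]/np.hypot(np.linalg.norm([vx,dd[2]]),0)
    # sign: +1 when image-down = direction of increasing angle (away from robot)
    q=proj(n,stand(p,[[0,0,.14],[.01*np.cos(va),0,.14-.01*np.sin(va)]])); e=(q[1]-q[0])@nrm
    D[n]=(t,v,va,abs(e)/.01,np.sign(e)); print(n,va,e/.01,sc)
tf=np.arange(-8,8.001,.02)
def model(n,lean,w,off,sig):
    t,v,va,sc,sg=D[n]
    u=sg*(tf-off)/sc*1e3   # mm, growing with angle away from robot
    d=lean-va
    # flat extents
    f0,f1=6*np.sin(d)-8*np.cos(d),6*np.sin(d)+8*np.cos(d)
    s0,s1=6*np.sin(d)-w*np.cos(d),6*np.sin(d)+w*np.cos(d)
    cut_hi = f1 if d+.9273>np.pi/2 else 10; cut_lo=f0 if d-.9273<-np.pi/2 else -10
    inb=(u>cut_lo)&(u<cut_hi); fl=inb&(u>f0)&(u<f1); st=fl&(u>s0)&(u<s1)
    ra=inb&(u>=f1); rb=inb&(u<=f0); x=np.clip(u/10,-1,1)
    cols=[(u>=cut_hi),(u<=cut_lo),fl&~st,st]
    for r in(ra,rb): 
        if r.sum()>20: cols+=[r,r*x] + ([r*x*x] if r.sum()*.02>2 else [])
    B=np.array([gaussian_filter1d(c.astype(float),sig/.02,mode="nearest") for c in cols])
    return np.array([np.interp(t,tf,b) for b in B]).T
def res(q,views=("scene","top")):
    out=[]
    for n in views:
        i=0 if n=="scene" else 1
        M=model(n,q[0],q[1],q[2+i],q[4+i]); v=D[n][1]
        lam=1.0
        Mr=np.vstack([M,1e-2*np.eye(M.shape[1])]); 
        co=np.linalg.lstsq(Mr,np.vstack([v,np.full((M.shape[1],3),.01*100)]),rcond=None)[0]
        out.append((M@co-v).ravel())
    return np.concatenate(out)
def scan(views):
    for lean in np.arange(-.4,.41,.05):
        best=min((least_squares(lambda z:res(np.r_[lean,z],views),[w,o,-.4,.5,.5],diff_step=1e-2,bounds=([1,-2,-2,.25,.25],[7,2,2,1.2,1.2])) for w in(2.,3.) for o in (-.4,)),key=lambda s:s.cost)
        print(views,round(lean,2),round(best.cost,1),best.x.round(2))
scan(("scene",));scan(("top",));scan(("scene","top"))
E
python3 lean.py pics/scene0.png pics/top0.png
```

```text
scene 0.8853535868447097 388.0425933081375 392.89794339998116
top -0.3105789616613959 -329.9413708046296 325.5791044471959
('scene',) -0.4 331.0 [ 3.   -0.2  -0.4   0.71  0.5 ]
('scene',) -0.35 219.7 [ 3.15 -0.18 -0.4   0.68  0.5 ]
('scene',) -0.3 138.7 [ 3.   -0.22 -0.4   0.69  0.5 ]
('scene',) -0.25 81.3 [ 3.35 -0.24 -0.4   0.68  0.5 ]
('scene',) -0.2 39.9 [ 3.01 -0.26 -0.4   0.68  0.5 ]
('scene',) -0.15 17.5 [ 2.   -0.32 -0.4   0.7   0.5 ]
('scene',) -0.1 14.1 [ 2.98 -0.36 -0.4   0.71  0.5 ]
('scene',) -0.05 28.3 [ 2.   -0.37 -0.4   0.7   0.5 ]
('scene',) -0.0 63.0 [ 2.   -0.39 -0.4   0.71  0.5 ]
('scene',) 0.05 144.2 [ 2.22 -0.4  -0.4   0.71  0.5 ]
('scene',) 0.1 55.8 [ 2.07 -0.63 -1.62  0.78  0.5 ]
('scene',) 0.15 65.2 [ 1.15 -0.69  0.82  0.84  0.5 ]
('scene',) 0.2 99.3 [ 1.32 -0.77 -1.78  0.85  0.5 ]
('scene',) 0.25 838.3 [ 2.88 -0.44 -1.86  0.77  0.5 ]
('scene',) 0.3 1301.9 [ 2.   -0.39 -0.4   0.8   0.5 ]
('scene',) 0.35 1216.9 [ 1.46 -0.52 -0.4   0.95  0.5 ]
('scene',) 0.4 2366.1 [ 3.5  -0.42  1.32  0.77  0.5 ]
('top',) -0.4 1099.8 [ 2.59 -1.87 -0.65  0.5   0.71]
('top',) -0.
[... 1150 characters left out ...]
5 419.7 [ 3.26 -0.35 -0.42  0.7   0.88]
('scene', 'top') -0.1 246.1 [ 2.15 -0.34 -0.34  0.7   0.92]
('scene', 'top') -0.05 246.4 [ 2.97 -0.36 -0.2   0.69  0.86]
('scene', 'top') -0.0 351.3 [ 2.58 -0.38 -0.3   0.7   0.76]
('scene', 'top') 0.05 361.2 [ 2.06 -0.37 -0.17  0.72  0.77]
('scene', 'top') 0.1 425.8 [ 1.75 -0.46  0.1   0.74  0.82]
('scene', 'top') 0.15 311.5 [ 4.   -0.73  0.12  0.86  0.69]
('scene', 'top') 0.2 1237.5 [ 3.45 -0.57 -0.12  0.77  0.59]
('scene', 'top') 0.25 576.8 [ 2.78 -0.73  0.15  0.8   0.71]
('scene', 'top') 0.3 1047.6 [ 3.3  -0.57  0.29  0.82  0.76]
('scene', 'top') 0.35 1581.8 [ 1.8  -0.7   0.66  0.99  0.93]
('scene', 'top') 0.4 2016.0 [ 2.43 -0.51  0.34  0.97  0.88]
```

```bash
sed -i '/^scan(/d' lean.py
cat >> lean.py <<'E'
from scipy.optimize import differential_evolution as DE
for V in (("scene",),("top",),("scene","top")):
    for lo,hi in((-.3,-.22),(-.22,-.14),(-.14,-.06),(-.06,.02),(.02,.1),(.1,.2)):
        r=DE(lambda q:(res(q,V)**2).sum()/2,[(lo,hi),(1.5,5),(-1.2,.6),(-1.2,.6),(.35,.95),(.35,.95)],maxiter=25,popsize=6,seed=1,polish=False)
        print(V,round(r.fun,1),r.x.round(3))
E
time timeout 500 python3 lean.py pics/scene0.png pics/top0.png
```

```text
scene 0.8853535868447097 388.0425933081375 392.89794339998116
top -0.3105789616613959 -329.9413708046296 325.5791044471959
('scene',) 50.6 [-0.221  3.153 -0.265 -0.321  0.677  0.461]
('scene',) 15.5 [-0.14   2.212 -0.341 -0.46   0.704  0.485]
('scene',) 11.3 [-0.088  1.673 -0.385  0.033  0.721  0.722]
('scene',) 11.9 [-0.059  1.677 -0.418 -0.321  0.725  0.8  ]
('scene',) 22.9 [ 0.025  1.507 -0.518 -0.954  0.767  0.577]
('scene',) 47.6 [ 0.113  1.584 -0.636  0.405  0.804  0.893]
('top',) 93.3 [-0.221  2.534 -0.549 -0.597  0.624  0.789]
('top',) 66.6 [-0.177  2.508 -0.829 -0.536  0.9    0.771]
('top',) 159.8 [-0.061  2.166 -0.918 -0.3    0.574  0.882]
('top',) 99.4 [ 0.003  2.819  0.113 -0.179  0.524  0.802]
('top',) 83.7 [ 0.071  3.262 -0.253 -0.06   0.751  0.733]
('top',) 90.7 [ 0.107  3.349  0.05  -0.006  0.647  0.703]
('scene', 'top') 148.5 [-0.223  2.367 -0.262 -0.598  0.679  0.798]
('scene', 'top') 90.5 [-0.17   2.514 -0.331 -0.508  0.707  0.748]
('scene', 'top') 176.7 [-0.061  1.89  -0.404 -0.278  0.731  0.914]
('scene', 'top') 129.3 [ 0.004  2.535 -0.491 -0.178  0.75   0.817]
('scene', 'top') 129.2 [ 0.026  2.813 -0.539 -0.138  0.768  0.786]
('scene', 'top') 171.8 [ 0.104  3.246 -0.634 -0.     0.802  0.706]
real	0m20.268s
user	0m20.503s
sys	0m0.089s
```

carry_out(jaw=[-1,-1,-1,-1,-1], offset=[[-0.2,-0.2,0],[-0.4,-0.4,0],[-0.6,-0.6,0],[-0.75,-0.81,0],[-0.75,-0.81,0]], dr=[[0,0,-0.02],[0,0,-0.04],[0,0,-0.067],[0,0,-0.067],[0,0,-0.067]])

```text
clock: 0.72
eef_pos: [0.2572, 0.2943, 0.2483]
tool_rot: [-0.0, -0.048, 0.999, -0.0]
wrist_force: [0.1, 0.9, 0.7]
finger_gap: 0.0
```

```bash
cat >> h.py <<'E'
def where(q=None,show=True):
    """tool pose in stand frame"""
    p=np.load("p.npy"); s=sense(); c,sn=np.cos(p[2]),np.sin(p[2])
    S=np.array([[c,-sn,0],[sn,c,0],[0,0,1]])
    w,x,y,z=s["tool_rot"]; T=R.from_quat([x,y,z,w]).as_matrix()
    pos=S.T@(s["eef_pos"]-np.array([p[0],p[1],0])); A=S.T@T
    if show: print("t",round(s["clock"],2),"stand pos mm",(pos*1e3).round(1),"toolx",A[:,0].round(3),"y",A[:,1].round(3),"z",A[:,2].round(3),"F",(S.T@s["wrist_force"]).round(1),"gap",round(s["finger_gap"]*1e3,1),"j",s["joint_pos"].round(2))
    if q is not None: print("offset shares to",q,((A.T@(np.array(q)-pos))/.2).round(3))
    return pos,A
E
python3 -c "
from h import *
where([-.16,0,.248])"
```

```text
t 0.72 stand pos mm [-301.6  415.2  248.3] toolx [-1.     0.004  0.   ] y [ 0.004  1.    -0.001] z [-0.    -0.001 -1.   ] F [0.2 0.8 0.7] gap 0.0 j [ 0.85  0.01 -0.29  1.28 -0.    0.76]
offset shares to [-0.16, 0, 0.248] [-0.717 -2.073  0.003]
```

carry_out(jaw=[-1,-1,-1,-1], offset=[[-0.05,-0.3,0],[-0.1,-0.6,0],[-0.1,-0.9,0],[-0.1,-1,0]], dr=[[0,0,0],[0,0,0],[0,0,0],[0,0,0]])

```text
clock: 1.23
eef_pos: [0.2967, 0.0983, 0.2483]
tool_rot: [0.0, -0.049, 0.999, -0.0]
wrist_force: [0.4, 0.1, 0.1]
finger_gap: 0.0
```

carry_out(jaw=[-1,-1,-1,-1,-1], offset=[[-0.1,-0.3,0],[-0.2,-0.6,0],[-0.3,-0.9,0],[-0.4,-1,0.1],[-0.5,-1,0.2]], dr=[[0,0,0],[0,0,0],[0,0,0],[0,0,0],[0,0,0]])

```text
clock: 1.85
eef_pos: [0.4176, -0.0903, 0.2076]
tool_rot: [0.0, -0.048, 0.999, -0.0]
wrist_force: [-0.2, -0.0, -0.4]
finger_gap: 0.0001
```

```bash
python3 -c "
from h import *
where([-.14,0,.19])
cv2.imwrite('pics/t3.png',cv2.resize(snapshot('top')[100:240,280:440,::-1],None,fx=4,fy=4))
cv2.imwrite('pics/s3.png',cv2.resize(snapshot('scene')[120:260,230:390,::-1],None,fx=4,fy=4))"
```

```text
t 1.85 stand pos mm [-180.4   16.5  207.6] toolx [-1.     0.003 -0.   ] y [ 0.003  1.    -0.   ] z [ 0. -0. -1.] F [-0.2  0.  -0.4] gap 0.1 j [-0.21  0.09 -0.3   1.18 -0.   -0.31]
offset shares to [-0.14, 0, 0.19] [-0.202 -0.082  0.088]
```

View pics/t3.png

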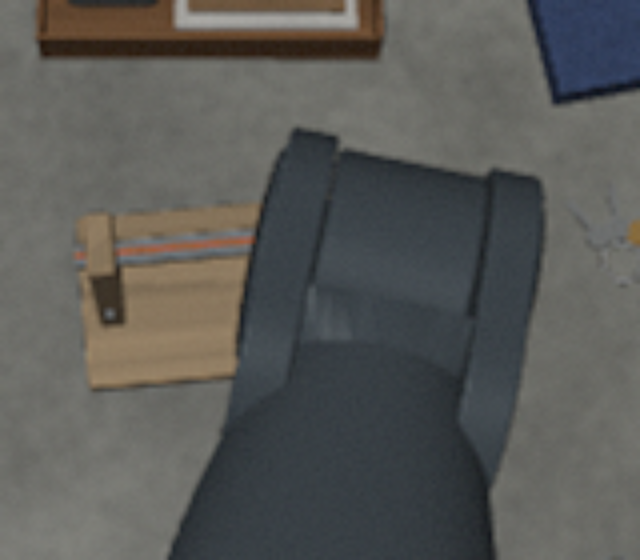

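View pics/s3.png

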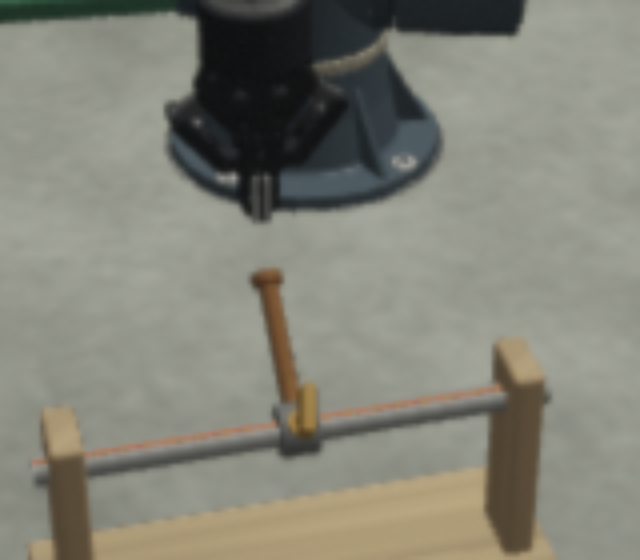

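carry_out(jaw=[-1,-1,-1,-1,-1,-1,-1,-1,-1], offset=[[-0.2,-0.08,0.04],[-0.3,-0.08,0.04],[-0.35,-0.08,0.04],[-0.38,-0.08,0.04],[-0.41,-0.08,0.04],[-0.43,-0.08,0.04],[-0.45,-0.08,0.04],[-0.47,-0.08,0.04],[-0.47,-0.08,0.04]], dr=[[0,0,0],[0,0,0],[0,0,0],[0,0,0],[0,0,0],[0,0,0],[0,0,0],[0,0,0],[0,0,0]])

```text
clock: 3.08
eef_pos: [0.5, -0.0959, 0.2001]
tool_rot: [-0.01, -0.049, 0.999, -0.001]
wrist_force: [-48.2, -7.0, 31.0]
finger_gap: 0.0002
```

```bash
python3 -c "
from h import *
where([-.07,0,.2])
cv2.imwrite('pics/s4.png',cv2.resize(snapshot('scene')[140:240,240:360,::-1],None,fx=5,fy=5))"
```

```text
t 3.08 stand pos mm [-99.    2.7 200.1] toolx [-1.     0.002  0.02 ] y [ 0.002  1.    -0.   ] z [-0.02 -0.   -1.  ] F [-48.6  -2.2  31. ] gap 0.2 j [-0.19  0.25 -0.13  1.22 -0.01 -0.28]
offset shares to [-0.07, 0, 0.2] [-0.145 -0.013 -0.002]
```

View pics/s4.png

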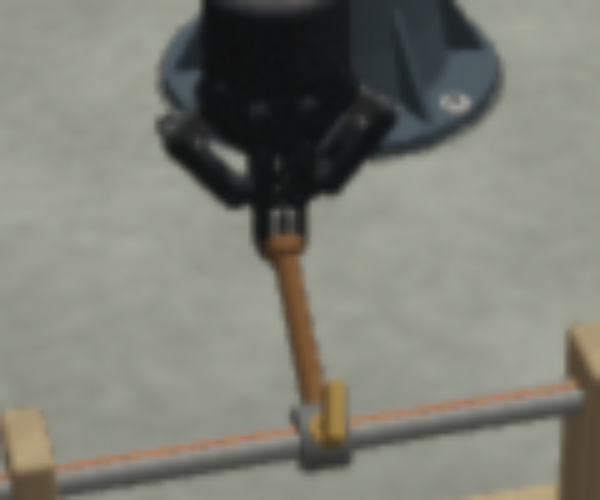

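carry_out(jaw=[-1,-1,1,1,1,1,1,1], offset=[[0.1,0,0],[0.2,0,0],[0.2,0,-0.25],[0,0,-0.3],[-0.2,-0.01,-0.3],[-0.22,-0.01,-0.3],[-0.22,-0.01,-0.3],[-0.22,-0.01,-0.3]], dr=[[0,0,0],[0,0,0],[0,0,0],[0,0,0],[0,0,0],[0,0,0],[0,0,0],[0,0,0]])

```text
clock: 4.12
eef_pos: [0.5542, -0.093, 0.2605]
tool_rot: [-0.0, -0.05, 0.999, -0.0]
wrist_force: [-0.0, -0.1, -0.4]
finger_gap: 0.085
```

```bash
python3 -c "
from h import *
where([-.047,0,.175])
cv2.imwrite('pics/s5.png',cv2.resize(snapshot('scene')[140:240,240:360,::-1],None,fx=5,fy=5))"
```

```text
t 4.12 stand pos mm [-4.490e+01  1.000e-01  2.605e+02] toolx [-1.     0.     0.001] y [0. 1. 0.] z [-0.001  0.    -1.   ] F [-0.  -0.1 -0.4] gap 85.0 j [-0.17  0.3   0.1   1.37 -0.   -0.27]
offset shares to [-0.047, 0, 0.175] [ 0.01  -0.001  0.427]
```

View pics/s5.png

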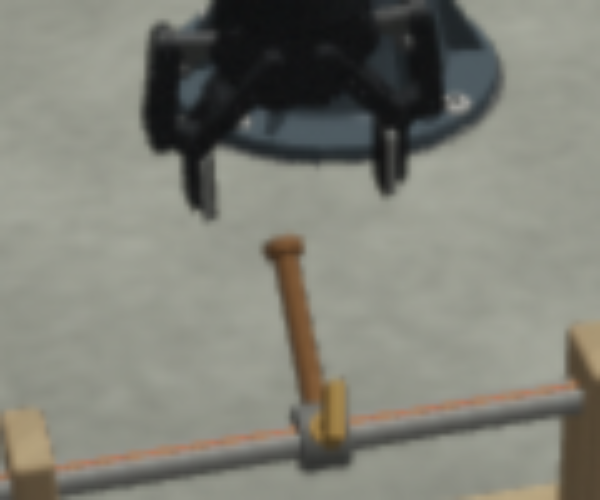

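carry_out(jaw=[1,1,1,-1,-1,-1,-1,-1,-1], offset=[[0.01,0,0.2],[0.01,0,0.4],[0.01,0,0.42],[0.01,0,0.42],[0.01,0,0.42],[0.01,0,0.42],[0.01,0,0.42],[0.01,0,0.42],[0.01,0,0.42]], dr=[[0,0,0],[0,0,0],[0,0,0],[0,0,0],[0,0,0],[0,0,0],[0,0,0],[0,0,0],[0,0,0]], grip_force=20)

```text
clock: 5.3
eef_pos: [0.5534, -0.0926, 0.1768]
tool_rot: [0.0, -0.05, 0.999, 0.0]
wrist_force: [-2.4, 4.4, 5.4]
finger_gap: 0.0134
```

```bash
python3 -c "
from h import *
where([-.047,0,.175])
cv2.imwrite('pics/s6.png',cv2.resize(snapshot('scene')[140:240,240:360,::-1],None,fx=5,fy=5))"
```

```text
t 5.3 stand pos mm [-45.6   0.6 176.8] toolx [-1.    -0.    -0.001] y [-0.     1.     0.001] z [ 0.001  0.001 -1.   ] F [-1.9  4.7  5.4] gap 13.4 j [-0.17  0.33 -0.07  1.17  0.   -0.27]
offset shares to [-0.047, 0, 0.175] [ 0.007 -0.003  0.009]
```

View pics/s6.png

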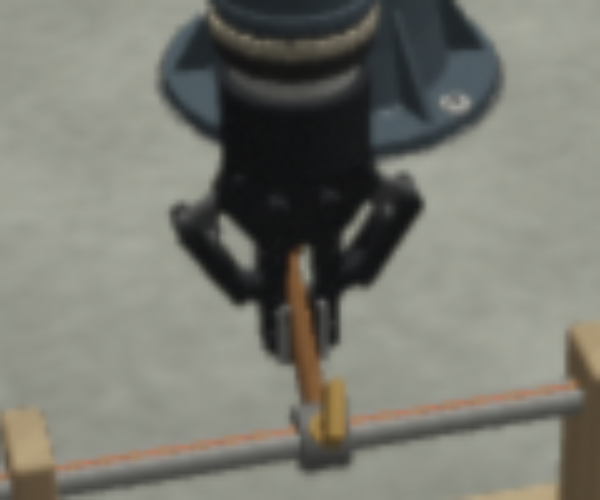

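```bash
cat >> h.py <<'E'
def arc(angles,ax=0.,az=.14):
    pos,A=where(show=False)
    for a in angles:
        Q=R.from_rotvec([0,a,0]).as_matrix(); d=Q@(pos-[ax,pos[1],az])+[ax,pos[1],az]-pos
        print(round(a,3),"off",(A.T@d/.2).round(4),"dr",(A.T@np.array([0,a,0])/2/np.pi).round(4))
E
python3 -c "
from h import *
arc(np.arange(.05,.55,.05))"
```

```text
0.05 off [-0.0095  0.     -0.0112] dr [-0.     0.008  0.   ]
0.1 off [-0.0195  0.     -0.0218] dr [-0.      0.0159  0.    ]
0.15 off [-0.0301  0.     -0.032 ] dr [-0.      0.0239  0.    ]
0.2 off [-0.0411  0.     -0.0416] dr [-0.      0.0318  0.    ]
0.25 off [-0.0527  0.     -0.0507] dr [-0.      0.0398  0.    ]
0.3 off [-0.0646  0.     -0.0591] dr [-0.      0.0477  0.    ]
0.35 off [-0.077  0.    -0.067] dr [-0.      0.0557  0.    ]
0.4 off [-0.0897  0.     -0.0742] dr [-0.      0.0637  0.0001]
0.45 off [-0.1028  0.     -0.0808] dr [-0.      0.0716  0.0001]
0.5 off [-0.1162  0.     -0.0867] dr [-0.      0.0796  0.0001]
```

carry_out(jaw=[-1,-1,-1,-1,-1,-1], offset=[[-0.01,0,-0.011],[-0.02,0,-0.022],[-0.03,0,-0.032],[-0.041,0,-0.042],[-0.053,0,-0.051],[-0.053,0,-0.051]], dr=[[0,0.008,0],[0,0.016,0],[0,0.024,0],[0,0.032,0],[0,0.04,0],[0,0.04,0]])

```text
clock: 6.1
eef_pos: [0.5638, -0.0915, 0.1865]
tool_rot: [-0.126, -0.05, 0.991, -0.006]
wrist_force: [-2.6, 4.8, 5.8]
finger_gap: 0.0131
```

```bash
python3 -c "
from h import *
where(); print(sense()['wrist_torque'])
arc([.05,.1,.15,.2,.25])
cv2.imwrite('pics/s7.png',cv2.resize(snapshot('scene')[140:240,240:360,::-1],None,fx=5,fy=5))"
```

```text
t 6.1 stand pos mm [-35.2   0.6 186.5] toolx [-0.968 -0.001  0.251] y [-0.     1.     0.001] z [-0.251  0.001 -0.968] F [-2.1  5.   5.8] gap 13.1 j [-0.13  0.53  0.24  1.53 -0.06 -0.23]
[ 0.83753637  0.49346373 -0.29883843]
0.05 off [-0.0093  0.     -0.0112] dr [-0.     0.008  0.   ]
0.1 off [-0.0192  0.     -0.0219] dr [-0.      0.0159  0.    ]
0.15 off [-0.0296  0.     -0.0321] dr [-0.      0.0239  0.    ]
0.2 off [-0.0405  0.     -0.0418] dr [-0.      0.0318  0.    ]
0.25 off [-0.0519  0.     -0.051 ] dr [-0.      0.0398  0.    ]
```

View pics/s7.png

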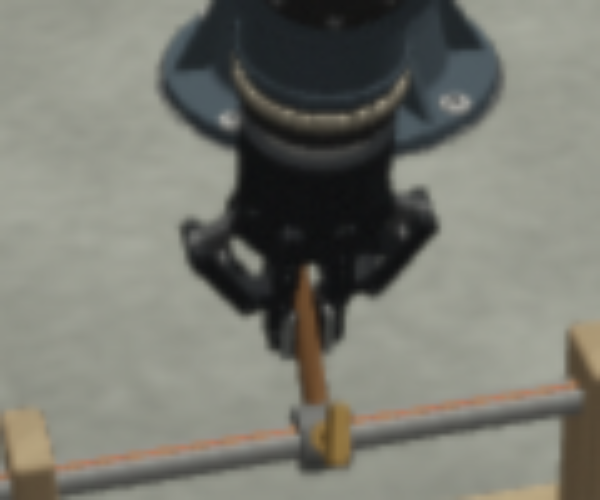

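carry_out(jaw=[-1,-1,-1], offset=[[-0.009,0,-0.011],[-0.014,0,-0.0165],[-0.014,0,-0.0165]], dr=[[0,0.008,0],[0,0.012,0],[0,0.012,0]])

```text
clock: 6.52
eef_pos: [0.5672, -0.0912, 0.189]
tool_rot: [-0.163, -0.05, 0.985, -0.008]
wrist_force: [-3.1, 4.8, 3.5]
finger_gap: 0.0131
```

carry_out(jaw=[-1,-1], offset=[[-0.005,0,-0.0056],[-0.005,0,-0.0056]], dr=[[0,0.004,0],[0,0.004,0]])

```text
clock: 6.78
eef_pos: [0.5684, -0.0911, 0.1898]
tool_rot: [-0.176, -0.05, 0.983, -0.008]
wrist_force: [-2.1, 5.5, 4.6]
finger_gap: 0.0129
```

carry_out(jaw=[-1,-1], offset=[[-0.005,0,-0.0056],[-0.005,0,-0.0056]], dr=[[0,0.004,0],[0,0.004,0]])

```text
clock: 7.02
eef_pos: [0.5697, -0.0909, 0.1906]
tool_rot: [-0.188, -0.049, 0.981, -0.009]
wrist_force: [-3.0, 5.7, 5.3]
finger_gap: 0.0133
```

carry_out(jaw=[-1,-1], offset=[[-0.005,0,-0.0056],[-0.005,0,-0.0056]], dr=[[0,0.004,0],[0,0.004,0]])

```text
clock: 7.28
eef_pos: [0.5709, -0.0908, 0.1913]
tool_rot: [-0.2, -0.049, 0.978, -0.01]
wrist_force: [-2.8, 5.6, 4.2]
finger_gap: 0.0127
```

carry_out(jaw=[-1,-1], offset=[[-0.005,0,-0.0056],[-0.005,0,-0.0056]], dr=[[0,0.004,0],[0,0.004,0]])

```text
clock: 7.52
eef_pos: [0.5723, -0.0907, 0.192]
tool_rot: [-0.213, -0.049, 0.976, -0.01]
wrist_force: [-3.5, 4.9, 4.8]
finger_gap: 0.0132
```

carry_out(jaw=[-1,-1], offset=[[-0.005,0,-0.0056],[-0.005,0,-0.0056]], dr=[[0,0.004,0],[0,0.004,0]])

```text
clock: 7.78
eef_pos: [0.5734, -0.0905, 0.1925]
tool_rot: [-0.225, -0.049, 0.973, -0.011]
wrist_force: [-4.8, 5.0, 4.1]
finger_gap: 0.0134
```

carry_out(jaw=[-1,-1], offset=[[-0.005,0,-0.0056],[-0.005,0,-0.0056]], dr=[[0,0.004,0],[0,0.004,0]])

```text
clock: 8.02
eef_pos: [0.5739, -0.0905, 0.1926]
tool_rot: [-0.239, -0.049, 0.97, -0.011]
wrist_force: [-9.1, 4.2, 0.6]
finger_gap: 0.0134
```

carry_out(jaw=[-1,-1], offset=[[-0.005,0,-0.0056],[-0.005,0,-0.0056]], dr=[[0,0.004,0],[0,0.004,0]])

```text
clock: 8.28
eef_pos: [0.5746, -0.0904, 0.1929]
tool_rot: [-0.252, -0.049, 0.966, -0.012]
wrist_force: [-13.0, 3.8, -1.6]
finger_gap: 0.013
```

```bash
python3 -c "
from h import *
where(); print(sense()['wrist_torque'])
cv2.imwrite('pics/s8.png',cv2.resize(snapshot('scene')[140:240,240:360,::-1],None,fx=5,fy=5))"
```

```text
t 8.28 stand pos mm [-24.3   0.7 192.9] toolx [-0.873 -0.001  0.488] y [0.    1.    0.002] z [-0.488  0.002 -0.873] F [-12.5   5.1  -1.6] gap 13.0 j [-0.11  0.75  0.58  1.9  -0.1  -0.18]
[ 0.71275024  1.41540541 -0.52851263]
```

View pics/s8.png

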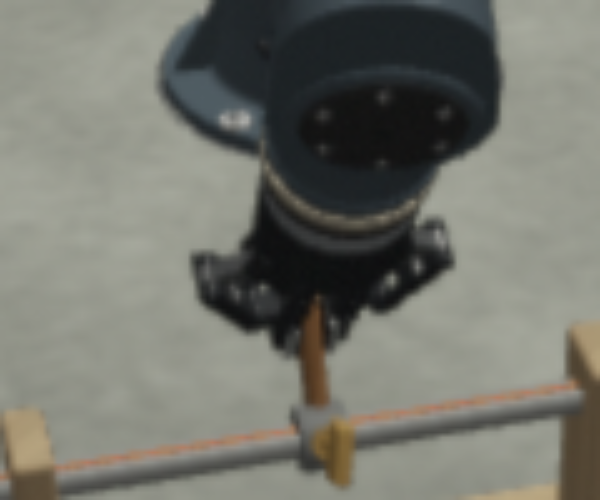

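carry_out(jaw=[-1,-1,-1], offset=[[0.01,0,0.011],[0.021,0,0.0215],[0.021,0,0.0215]], dr=[[0,-0.008,0],[0,-0.016,0],[0,-0.016,0]])

```text
clock: 8.7
eef_pos: [0.5712, -0.0908, 0.1914]
tool_rot: [-0.198, -0.049, 0.979, -0.009]
wrist_force: [1.9, 5.6, -4.3]
finger_gap: 0.0131
```

```bash
python3 -c "
from h import *
p,A=where(); ang=np.arctan2(p[2]-.14,-p[0]); print(ang,np.hypot(p[2]-.14,p[0]),np.arctan2(-A[0,2],-A[2,2]))
arc(-np.arange(.12,1.2,.12))"
```

```text
t 8.7 stand pos mm [-27.7   0.6 191.4] toolx [-0.921  0.     0.389] y [0.    1.    0.001] z [-0.389  0.001 -0.921] F [ 2.4  5.4 -4.3] gap 13.1 j [-0.12  0.66  0.44  1.74 -0.08 -0.2 ]
1.0762178902866062 0.058360591079929636 0.4000450667962158
-0.12 off [ 0.0202 -0.      0.0286] dr [-0.     -0.0191 -0.    ]
-0.24 off [ 0.0369 -0.0001  0.0593] dr [-0.     -0.0382 -0.    ]
-0.36 off [ 0.0497 -0.0001  0.0919] dr [-0.     -0.0573 -0.0001]
-0.48 off [ 5.860e-02 -1.000e-04  1.257e-01] dr [-0.     -0.0764 -0.0001]
-0.6 off [ 0.0634 -0.0002  0.1604] dr [-0.     -0.0955 -0.0001]
-0.72 off [ 0.0639 -0.0002  0.1954] dr [-0.000e+00 -1.146e-01 -1.000e-04]
-0.84 off [ 0.0603 -0.0003  0.2302] dr [-0.     -0.1337 -0.0002]
-0.96 off [ 0.0525 -0.0003  0.2643] dr [-0.     -0.1528 -0.0002]
-1.08 off [ 0.0407 -0.0003  0.2973] dr [-0.     -0.1719 -0.0002]
-1.2 off [ 0.0251 -0.0004  0.3286] dr [-0.     -0.191  -0.0002]
```

carry_out(jaw=[-1,-1,-1,-1,-1,-1,-1,-1,-1,-1], offset=[[0.0202,0,0.0286],[0.0369,0,0.0593],[0.0497,0,0.0919],[0.0586,0,0.1257],[0.0634,0,0.1604],[0.0639,0,0.1954],[0.0603,0,0.2302],[0.0525,0,0.2643],[0.0407,0,0.2973],[0.0407,0,0.2973]], dr=[[0,-0.0191,0],[0,-0.0382,0],[0,-0.0573,0],[0,-0.0764,0],[0,-0.0955,0],[0,-0.1146,0],[0,-0.1337,0],[0,-0.1528,0],[0,-0.1719,0],[0,-0.1719,0]])

```text
clock: 9.95
eef_pos: [0.54, -0.0939, 0.1404]
tool_rot: [0.334, -0.048, 0.941, 0.017]
wrist_force: [1.6, 6.2, 3.1]
finger_gap: 0.0132
```

```bash
python3 -c "
from h import *
p,A=where(); ang=np.arctan2(p[2]-.14,-p[0]); print(ang,np.hypot(p[2]-.14,p[0]),np.arctan2(-A[0,2],-A[2,2]))
arc([-.05,-.07,-.1])
cv2.imwrite('pics/s9.png',cv2.resize(snapshot('scene')[140:240,240:360,::-1],None,fx=5,fy=5))"
```

```text
t 9.95 stand pos mm [-59.    0.6 140.4] toolx [-0.776 -0.    -0.63 ] y [-0.001  1.     0.   ] z [ 0.63   0.001 -0.776] F [2.2 6.  3.1] gap 13.2 j [-0.3   0.04 -0.85  0.05  0.25 -0.32]
0.006410530371620417 0.05902210177507188 -0.6821549550864208
-0.05 off [ 0.0091 -0.      0.0116] dr [ 0.    -0.008 -0.   ]
-0.07 off [ 0.0126 -0.      0.0164] dr [ 0.     -0.0111 -0.    ]
-0.1 off [ 0.0176 -0.      0.0237] dr [ 0.     -0.0159 -0.    ]
```

View pics/s9.png

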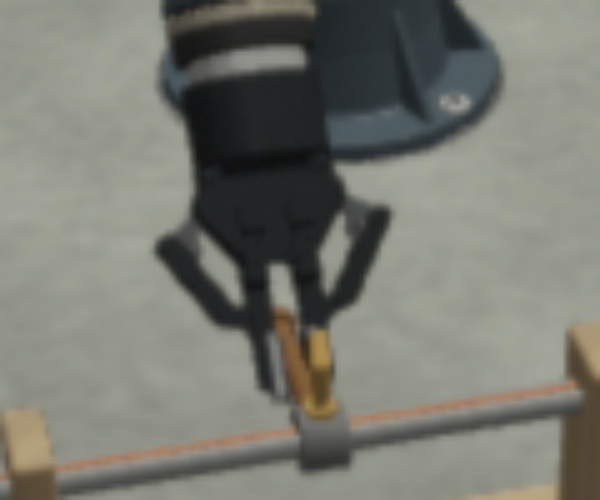

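carry_out(jaw=[-1,-1,-1,-1,1,1,1,1], offset=[[0.0071,0,0.0094],[0.0142,0,0.0188],[0.0142,0,0.0188],[0.0142,0,0.0188],[0.0142,0,0.0188],[0.0142,0,0.0188],[0.0142,0,0.0188],[0.0142,0,0.0188]], dr=[[0,-0.0064,0],[0,-0.0127,0],[0,-0.0127,0],[0,-0.0127,0],[0,-0.0127,0],[0,-0.0127,0],[0,-0.0127,0],[0,-0.0127,0]])

```text
clock: 11.0
eef_pos: [0.5407, -0.0946, 0.1355]
tool_rot: [0.369, -0.046, 0.928, 0.018]
wrist_force: [0.2, -0.6, 1.1]
finger_gap: 0.0839
```

carry_out(jaw=[1,1,1,1,1,1], offset=[[0,0,-0.25],[0,0,-0.5],[0,0,-0.8],[0,0,-1],[0.3,0,-1],[0.5,0,-1]], dr=[[0,0,0],[0,0,0],[0,0,0],[0,0,0],[0,0,0],[0,0,0]])

```text
clock: 11.75
eef_pos: [0.3301, -0.1149, 0.2113]
tool_rot: [0.37, -0.047, 0.928, 0.018]
wrist_force: [0.4, -0.7, -0.4]
finger_gap: 0.0858
```

```bash
python3 -c "
from h import *
where()
for n in('scene','top'): cv2.imwrite(f'pics/{n}1.png',snapshot(n)[:,:,::-1])
a=cv2.imread('pics/scene1.png')[180:240,275:335]; b=cv2.imread('pics/top1.png')[120:200,290:400]
cv2.imwrite('pics/s10.png',cv2.resize(a,None,fx=10,fy=10,interpolation=2));cv2.imwrite('pics/t10.png',cv2.resize(b,None,fx=7,fy=7,interpolation=2))"
```

```text
t 11.75 stand pos mm [-270.1    0.8  211.3] toolx [-0.726 -0.001 -0.688] y [ 0.     1.    -0.001] z [ 0.688 -0.001 -0.726] F [ 0.3 -0.7 -0.4] gap 85.8 j [-0.8  -0.43 -0.95  0.52  0.57 -0.74]
```

View pics/s10.png

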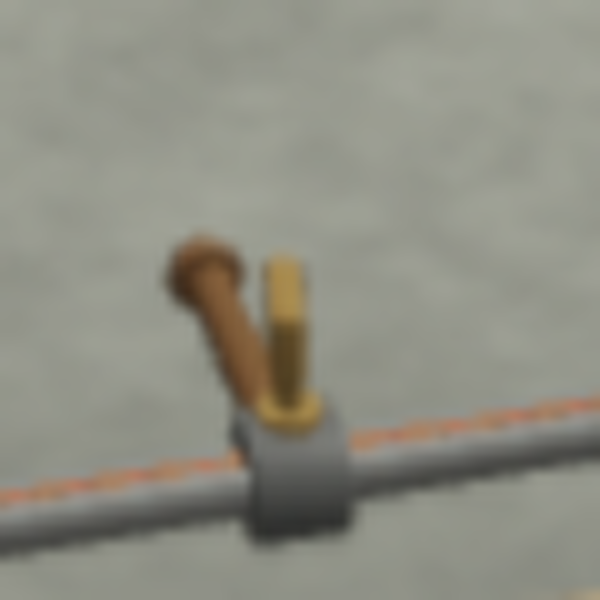

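View pics/t10.png

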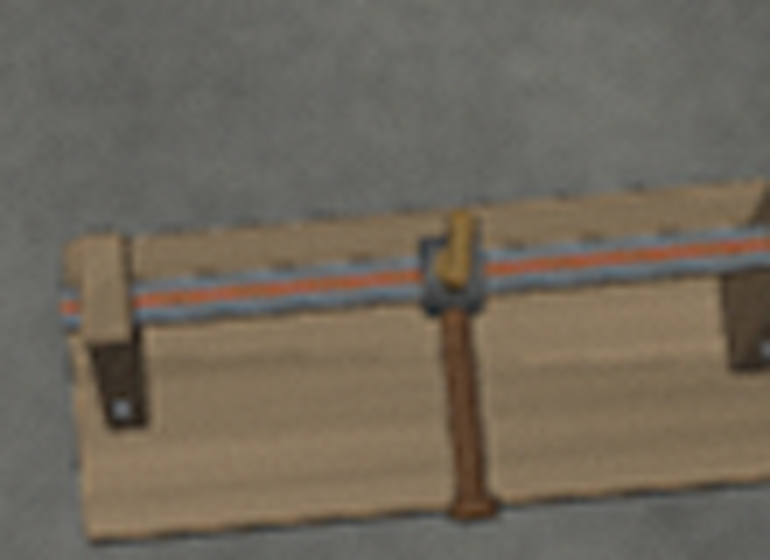

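```bash
python3 - <<'E'
from h import *
p=np.load("p.npy")
g=lambda o,k,u,v:np.array([o[0]+(u+.5)/k-.5,o[1]+(v+.5)/k-.5])
sk=g((275,180),10,205,270); swt=g((275,180),10,285,288); tk=g((290,120),7,472,506); twt=g((290,120),7,459,245)
for phi in np.arange(-.3,.11,.05):
    W=stand(p,[peg(phi,.103),radial(phi,.057)])
    a=proj("scene",W)+p[4:6];b=proj("top",W)+p[6:8]
    print(round(phi,2),(a-[sk,swt]).round(1).tolist(),(b-[tk,twt]).round(1).tolist())
E
python3 lean.py pics/scene1.png pics/top1.png | tail -12
python3 - <<'E'
E
```

```text
-0.3 [[0.6, 7.9], [-0.9, -1.8]] [[-0.3, 0.8], [0.6, 4.2]]
-0.25 [[0.5, 6.2], [-0.7, -1.4]] [[-0.2, 0.9], [0.6, 3.2]]
-0.2 [[0.4, 4.5], [-0.4, -1.0]] [[0.0, 0.9], [0.5, 2.2]]
-0.15 [[0.2, 2.8], [-0.2, -0.5]] [[0.2, 0.8], [0.4, 1.3]]
-0.1 [[0.2, 1.2], [0.1, 0.0]] [[0.3, 0.6], [0.3, 0.3]]
-0.05 [[0.1, -0.4], [0.3, 0.6]] [[0.4, 0.4], [0.2, -0.7]]
-0.0 [[0.0, -2.0], [0.6, 1.2]] [[0.6, 0.0], [0.1, -1.6]]
0.05 [[0.0, -3.5], [0.9, 1.9]] [[0.7, -0.4], [-0.0, -2.5]]
0.1 [[0.0, -4.9], [1.1, 2.6]] [[0.8, -0.9], [-0.1, -3.4]]
('top',) 105.9 [-0.221  2.577 -0.151 -0.599  0.904  0.78 ]
('top',) 72.6 [-0.168  2.46  -0.213 -0.505  0.698  0.763]
('top',) 173.7 [-0.066  2.107 -1.153 -0.3    0.416  0.89 ]
('top',) 111.8 [ 0.014  2.873 -1.176 -0.159  0.661  0.801]
('top',) 93.9 [ 0.076  3.313 -0.674 -0.06   0.874  0.726]
('top',) 100.0 [ 0.104  3.4   -0.21  -0.009  0.533  0.692]
('scene', 'top') 158.2 [-0.221  2.594 -0.265 -0.595  0.685  0.8  ]
('scene', 'top') 100.0 [-0.176  2.552 -0.303 -0.514  0.692  0.76 ]
('scene', 'top') 188.2 [-0.062  2.005 -0.417 -0.278  0.724  0.905]
('scene', 'top') 145.1 [ 0.009  2.582 -0.512 -0.153  0.741  0.824]
('scene', 'top') 143.1 [ 0.024  2.526 -0.511 -0.14   0.754  0.811]
('scene', 'top') 177.7 [ 0.103  3.266 -0.62  -0.009  0.788  0.714]
```

```bash
cat > wing.py <<'E'
from h import *
import sys,itertools
from scipy.optimize import minimize
p=np.load("p.npy"); tag=sys.argv[1]
S=8
def mask(n):
    im=cv2.imread(f"pics/{n}{tag}.png"); c=proj(n,stand(p,[radial(-.08,.04)]))[0]; o=(c-15).round().astype(int)
    cr=cv2.resize(im[o[1]:o[1]+30,o[0]:o[0]+30],None,fx=S,fy=S,interpolation=cv2.INTER_CUBIC)
    b,g,r=cv2.split(cr.astype(int))
    if n=="scene": m=(r-b>40)&(g-b>22)
    else: m=(g-b>24)&(r-b>45)
    return o,cr,m
def box(phi,psi):
    pts=[]
    for a,b,r in itertools.product((-.016,.016),(-.005,.005),(.035,.057)):
        L=np.array([np.cos(psi),-np.sin(psi)])*a+np.array([np.sin(psi),np.cos(psi)])*b
        pts.append([r*np.sin(phi)+L[0]*np.cos(phi),L[1],.14+r*np.cos(phi)-L[0]*np.sin(phi)])
    return stand(p,pts)
def rend(n,o,phi,psi,sh):
    q=proj(n,box(phi,psi))+sh-o; h=cv2.convexHull((((q+.5)*S-.5)).round().astype(np.int32)); z=np.zeros((30*S,30*S),np.uint8); cv2.fillConvexPoly(z,h,1); return z>0
if __name__=="__main__":
    for n,i in(("scene",4),("top",6)):
        o,cr,m=mask(n)
        vis=cr.copy(); vis[m]=(0,0,255); 
        out=[]
        for phi in np.arange(-.3,.15,.04):
            for psi in np.arange(-.1,1.7,.05):
                z=rend(n,o,phi,psi,p[i:i+2]); out.append(((z&m).sum()/(z|m).sum(),phi,psi))
        out.sort(reverse=True); print(n,m.sum(),np.round(out[:8],2).tolist())
        z=rend(n,o,out[0][1],out[0][2],p[i:i+2]); cs,_=cv2.findContours(z.astype(np.uint8),0,1); cv2.drawContours(cr,cs,-1,(0,255,0),1)
        cv2.imwrite(f"pics/w{tag}_{n}.png",np.hstack([cr,vis]))
E
python3 wing.py 1; python3 -c "
import cv2,numpy as np
cv2.imwrite('pics/w1.png',np.vstack([cv2.imread('pics/w1_scene.png'),cv2.imread('pics/w1_top.png')]))"
```

```text
scene 9608 [[0.33, -0.26, 1.05], [0.33, -0.18, 1.05], [0.33, -0.26, 1.0], [0.33, -0.26, 1.15], [0.33, -0.22, 1.05], [0.33, -0.14, 1.0], [0.33, -0.18, 1.0], [0.33, -0.18, 1.15]]
top 4266 [[0.45, -0.02, 0.25], [0.44, 0.02, 0.25], [0.44, -0.02, 0.3], [0.44, 0.02, 0.3], [0.44, -0.06, 0.25], [0.44, 0.02, 0.2], [0.44, -0.02, 0.2], [0.44, -0.06, 0.3]]
```

View pics/w1.png

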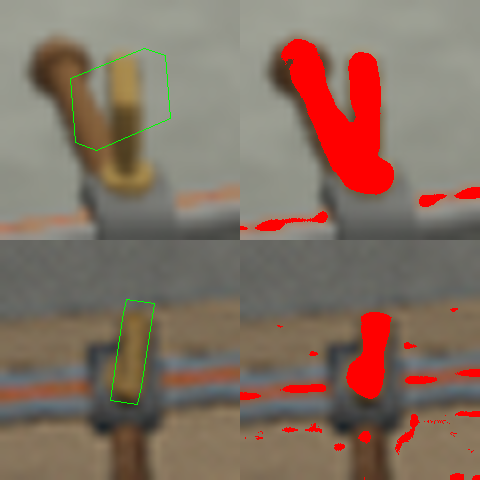

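```bash
cat >> h.py <<'E'
def goal(phi,psi,r,steps=1,y=0.):
    pos,A=where()
    z=np.array([-np.sin(phi),0,-np.cos(phi)]); y0=np.array([0,1.,0]); x0=np.cross(y0,z)
    T=np.c_[x0,y0,z]@R.from_rotvec([0,0,psi]).as_matrix()
    tgt=np.array([r*np.sin(phi),y,.14+r*np.cos(phi)])
    rv=R.from_matrix(A.T@T).as_rotvec()/2/np.pi
    print("goal off",(A.T@(tgt-pos)/.2).round(3),"dr",rv.round(4),"deg",np.linalg.norm(rv)*360)
E
python3 -c "
from h import *
goal(-.08,.25,.13)"
```

```text
t 11.85 stand pos mm [-271.7    1.4  208.8] toolx [-0.729  0.005 -0.685] y [0.004 1.    0.004] z [ 0.685 -0.    -0.729] F [-0.  -1.1  0.3] gap 85.3 j [-0.8  -0.43 -0.95  0.52  0.57 -0.74]
goal off [-1.161e+00 -1.000e-03  6.730e-01] dr [0.0137 0.1067 0.0375] deg 41.00326886528891
```

carry_out(jaw=[1,1,1,1,1,1], offset=[[-0.25,0,0],[-0.5,0,0],[-0.8,0,0.2],[-0.9,0,0.4],[-0.9,0,0.4],[-0.9,0,0.4]], dr=[[0.003,0.025,0.01],[0.007,0.05,0.02],[0.01,0.08,0.03],[0.0137,0.1067,0.0375],[0.0137,0.1067,0.0375],[0.0137,0.1067,0.0375]])

```text
clock: 12.6
eef_pos: [0.5186, -0.0961, 0.2758]
tool_rot: [0.04, 0.072, 0.997, 0.006]
wrist_force: [-0.5, -0.4, 0.0]
finger_gap: 0.0853
```

```bash
python3 -c "
from h import *
goal(-.08,.25,.115)"
```

```text
t 12.6 stand pos mm [-80.6   0.6 275.8] toolx [-0.967  0.242 -0.079] y [0.242 0.97  0.017] z [ 0.081 -0.003 -0.997] F [-0.5 -0.4  0. ] gap 85.3 j [-0.19  0.18 -0.03  1.29  0.02 -0.05]
goal off [-0.338  0.081  0.134] dr [-0.0004  0.0002  0.0009] deg 0.3485631533420617
```

carry_out(jaw=[1,1,1,1], offset=[[-0.15,0.04,0.05],[-0.338,0.081,0.134],[-0.338,0.081,0.134],[-0.338,0.081,0.134]], dr=[[0,0,0.001],[0,0,0.001],[0,0,0.001],[0,0,0.001]])

```text
clock: 13.1
eef_pos: [0.5866, -0.0907, 0.258]
tool_rot: [0.042, 0.076, 0.996, 0.006]
wrist_force: [-0.2, -0.2, 0.2]
finger_gap: 0.0855
```

```bash
python3 -c "
from h import *
goal(-.08,.25,.046)
cv2.imwrite('pics/s11.png',cv2.resize(snapshot('scene')[140:240,240:360,::-1],None,fx=5,fy=5))"
```

```text
t 13.1 stand pos mm [-12.4  -0.8 258. ] toolx [-0.965  0.25  -0.083] y [0.25  0.968 0.018] z [ 0.085 -0.004 -0.996] F [-0.2 -0.2  0.2] gap 85.5 j [-0.16  0.29  0.08  1.28  0.02 -0.01]
goal off [-0.011  0.009  0.363] dr [-0.0004  0.001  -0.0005] deg 0.4077942516110562
```

View pics/s11.png

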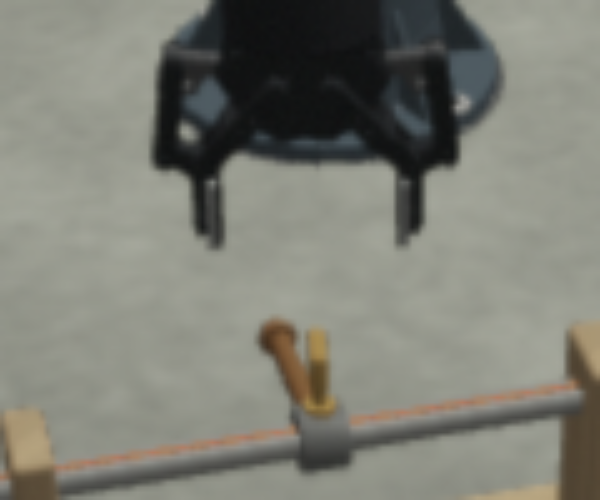

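```bash
python3 -c "
from h import *
p=np.load('p.npy')
for y in(-.003,0,.003):
  q=proj('scene',stand(p,[radial(-.08,r,y) for r in(.018,.057,.10)]+[[0,y,.14]])) 
  print(y,((q-[240,140])*5+2).round(1).tolist(), q.round(2).tolist())
print(p[4:8])
q=proj('top',stand(p,[[0,0,.14],[0,0,.158],radial(-.08,.057)])); print(q, (q-[290,120])*7)
"
```

```text
-0.003 [[313.2, 409.2], [310.8, 344.7], [308.2, 271.1], [314.2, 438.3]] [[302.23, 221.44], [301.77, 208.53], [301.24, 193.82], [302.44, 227.27]]
0 [[318.9, 408.3], [316.6, 343.8], [314.1, 270.3], [319.9, 437.4]] [[303.37, 221.26], [302.92, 208.36], [302.41, 193.65], [303.57, 227.09]]
0.003 [[324.5, 407.4], [322.4, 342.9], [320.0, 269.4], [325.5, 436.5]] [[304.51, 221.08], [304.08, 208.18], [303.59, 193.48], [304.7, 226.91]]
[ 0.31418317  0.23354683  0.53206584 -0.17657451]
[[353.41781433 159.34061956]
 [353.80772047 157.45521633]
 [354.85978516 154.66793186]] [[443.92470034 275.38433694]
 [446.65404326 262.1865143 ]
 [454.01849612 242.67552302]]
```

carry_out(jaw=[1,1,1,1,-1,-1,-1,-1,-1,-1], offset=[[-0.009,0.016,0.1],[-0.009,0.016,0.25],[-0.009,0.016,0.353],[-0.009,0.016,0.353],[-0.009,0.016,0.353],[-0.009,0.016,0.353],[-0.009,0.016,0.353],[-0.009,0.016,0.353],[-0.009,0.016,0.353],[-0.009,0.016,0.353]], dr=[[0,0,0],[0,0,0],[0,0,0],[0,0,0],[0,0,0],[0,0,0],[0,0,0],[0,0,0],[0,0,0],[0,0,0]], grip_force=20)

```text
clock: 14.4
eef_pos: [0.5957, -0.088, 0.187]
tool_rot: [0.041, 0.076, 0.996, 0.005]
wrist_force: [-2.2, -4.6, 2.8]
finger_gap: 0.0095
```

```bash
python3 -c "
from h import *
goal(-.08,.25,.048,y=.0015)
print(sense()['wrist_torque'])
cv2.imwrite('pics/s12.png',cv2.resize(snapshot('scene')[140:240,240:360,::-1],None,fx=5,fy=5))"
```

```text
t 14.4 stand pos mm [ -3.1   0.9 187. ] toolx [-0.965  0.251 -0.082] y [0.25  0.968 0.016] z [ 0.083 -0.005 -0.997] F [-2.6 -4.4  2.8] gap 9.5 j [-0.15  0.34 -0.04  1.12  0.02 -0.  ]
goal off [ 0.004  0.002 -0.005] dr [-0.0006  0.0007 -0.0005] deg 0.3796369286957603
[-0.79750144  0.53718986 -0.0271369 ]
```

View pics/s12.png

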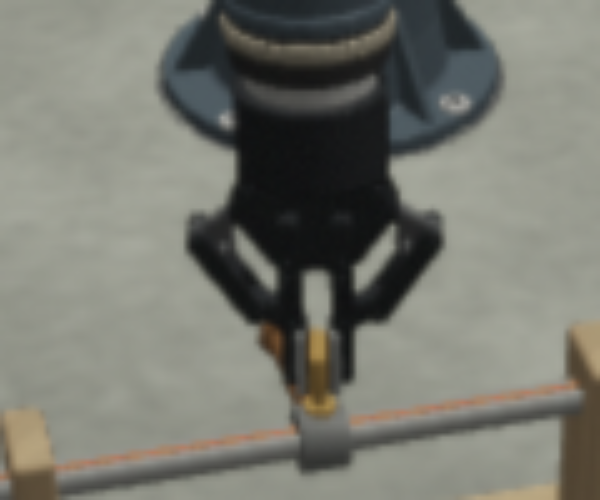

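carry_out(jaw=[-1,-1,-1,-1,-1,-1,-1,-1], offset=[[0,-0.003,0],[0,-0.003,0],[0,-0.003,0],[0,-0.003,0],[0,-0.003,0],[0,-0.003,0],[0,-0.003,0],[0,-0.003,0]], dr=[[0,0,0.025],[0,0,0.05],[0,0,0.075],[0,0,0.1],[0,0,0.125],[0,0,0.15],[0,0,0.17],[0,0,0.17]])

```text
clock: 15.45
eef_pos: [0.5956, -0.0885, 0.187]
tool_rot: [0.033, 0.574, 0.818, 0.026]
wrist_force: [-3.1, -5.0, 4.3]
finger_gap: 0.0098
```

```bash
python3 -c "
from h import *
goal(-.08,1.5,.048,y=.001)
print(sense()['wrist_torque'])
cv2.imwrite('pics/s13.png',cv2.resize(snapshot('scene')[140:240,240:360,::-1],None,fx=5,fy=5))"
```

```text
t 15.45 stand pos mm [ -3.2   0.5 187. ] toolx [-0.244  0.969 -0.025] y [0.966 0.245 0.08 ] z [ 0.083 -0.004 -0.997] F [-3.6 -4.6  4.3] gap 9.8 j [-0.16  0.34 -0.04  1.12  0.02  1.07]
goal off [ 0.003 -0.002 -0.005] dr [0.0004 0.0008 0.0281] deg 10.13793215060047
[-0.54625664  0.51128789 -0.06869662]
```

View pics/s13.png

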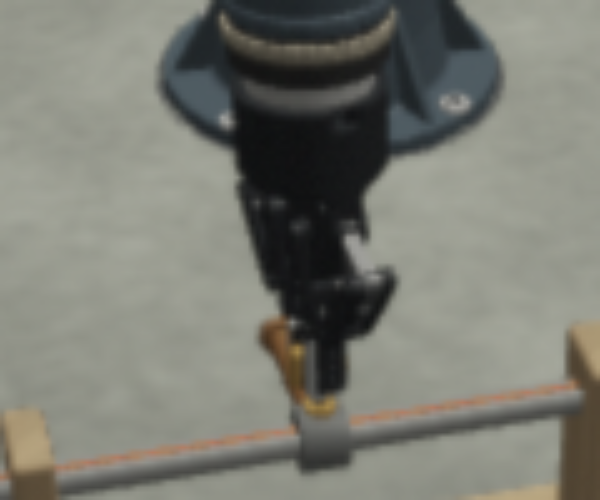

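carry_out(jaw=[-1,-1,-1], offset=[[0,0,0],[0,0,0],[0,0,0]], dr=[[0,0,0.01],[0,0,0.02],[0,0,0.02]])

```text
clock: 15.88
eef_pos: [0.5955, -0.0885, 0.187]
tool_rot: [0.031, 0.623, 0.781, 0.028]
wrist_force: [-3.4, -4.6, 4.4]
finger_gap: 0.0097
```

```bash
python3 -c "
from h import *
goal(-.08,1.5,.048,y=.001)
print(sense()['wrist_torque'])"
```

```text
t 15.88 stand pos mm [ -3.3   0.4 187. ] toolx [-0.122  0.992 -0.015] y [0.989 0.123 0.082] z [ 0.083 -0.004 -0.997] F [-3.9 -4.2  4.4] gap 9.7 j [-0.16  0.34 -0.04  1.12  0.02  1.19]
goal off [ 0.003 -0.002 -0.005] dr [0.0005 0.0007 0.0083] deg 2.9999410377912272
[-0.6287214   0.53795691 -0.10928232]
```

carry_out(jaw=[-1,-1,-1], offset=[[0,0,0],[0,0,0],[0,0,0]], dr=[[0,0,0.006],[0,0,0.012],[0,0,0.012]])

```text
clock: 16.25
eef_pos: [0.5955, -0.0886, 0.1869]
tool_rot: [0.03, 0.652, 0.757, 0.029]
wrist_force: [-2.8, -5.6, 5.5]
finger_gap: 0.0096
```

```bash
python3 -c "
from h import *
goal(-.08,1.5,.048,y=.001)
print(sense()['wrist_torque'])"
```

```text
t 16.25 stand pos mm [ -3.3   0.4 186.9] toolx [-0.048  0.999 -0.009] y [0.995 0.048 0.083] z [ 0.083 -0.005 -0.997] F [-3.3 -5.2  5.5] gap 9.6 j [-0.16  0.34 -0.04  1.12  0.02  1.27]
goal off [ 0.003 -0.002 -0.005] dr [ 0.0005  0.0008 -0.0035] deg 1.3171069028883096
[-0.78297788  0.62922985  0.35400062]
```

carry_out(jaw=[-1,-1,-1], offset=[[0.001,-0.002,0],[0.001,-0.002,0],[0.001,-0.002,0]], dr=[[0,0,0.004],[0,0,0.008],[0,0,0.008]])

```text
clock: 16.62
eef_pos: [0.5954, -0.0885, 0.187]
tool_rot: [0.03, 0.67, 0.741, 0.029]
wrist_force: [-2.5, -5.3, 3.8]
finger_gap: 0.0099
```

```bash
python3 -c "
from h import *
goal(-.08,1.5,.048,y=.001)
print(sense()['wrist_torque'])"
```

```text
t 16.62 stand pos mm [ -3.4   0.4 187. ] toolx [ 0.001  1.    -0.005] y [ 0.996 -0.001  0.084] z [ 0.084 -0.005 -0.996] F [-3.  -5.   3.8] gap 9.9 j [-0.16  0.34 -0.04  1.11  0.02  1.32]
goal off [ 0.003 -0.002 -0.004] dr [ 0.0006  0.0008 -0.0114] deg 4.112252876119977
[-1.09230676  0.36465954  1.02238893]
```

carry_out(jaw=[-1,-1,1,1,1,1,1], offset=[[0,0,0],[0,0,0],[0,0,0],[0,0,0],[0,0,0],[0,0,0],[0,0,0]], dr=[[0,0,-0.006],[0,0,-0.006],[0,0,-0.006],[0,0,-0.006],[0,0,-0.006],[0,0,-0.006],[0,0,-0.006]])

```text
clock: 17.5
eef_pos: [0.5953, -0.0877, 0.1865]
tool_rot: [0.03, 0.657, 0.753, 0.029]
wrist_force: [-0.4, -0.2, -0.4]
finger_gap: 0.0855
```

carry_out(jaw=[1,1,1,1,1,1,1,1], offset=[[0,0,-0.15],[0,0,-0.4],[0,0,-0.6],[0,-0.3,-0.6],[0,-0.6,-0.6],[0,-0.9,-0.6],[0,-1,-0.6],[0,-1,-0.6]], dr=[[0,0,0],[0,0,0],[0,0,0],[0,0,0],[0,0,0],[0,0,0],[0,0,0],[0,0,0]])

```text
clock: 18.5
eef_pos: [0.3874, -0.1158, 0.2901]
tool_rot: [0.031, 0.657, 0.753, 0.03]
wrist_force: [0.3, -0.1, 1.0]
finger_gap: 0.0851
```

```bash
python3 -c "
from h import *
where()
for n in('scene','top'): cv2.imwrite(f'pics/{n}2.png',snapshot(n)[:,:,::-1])
a=cv2.imread('pics/scene2.png')[180:240,275:335]; b=cv2.imread('pics/top2.png')[120:200,290:400]
cv2.imwrite('pics/s14.png',cv2.resize(a,None,fx=10,fy=10,interpolation=2));cv2.imwrite('pics/t14.png',cv2.resize(b,None,fx=7,fy=7,interpolation=2))"
```

```text
t 18.5 stand pos mm [-213.1   -5.8  290.1] toolx [-0.035  0.999 -0.007] y [0.996 0.035 0.085] z [ 0.085 -0.004 -0.996] F [ 0.3 -0.1  1. ] gap 85.1 j [-0.31 -0.04 -0.23  1.3   0.03  1.12]
```

View pics/s14.png

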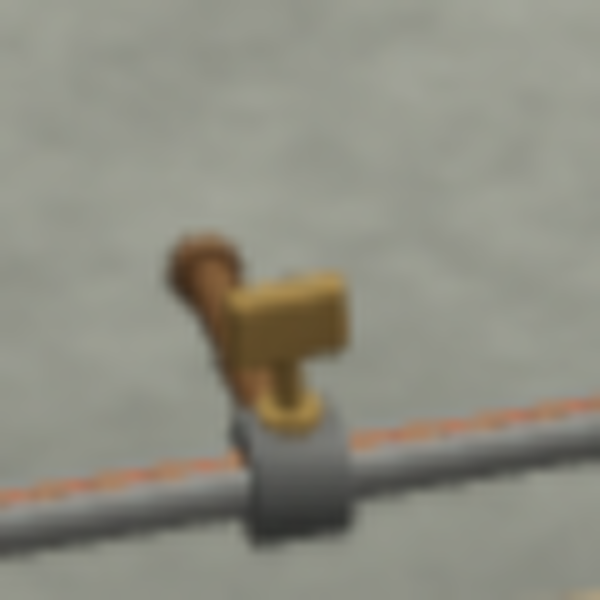

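View pics/t14.png

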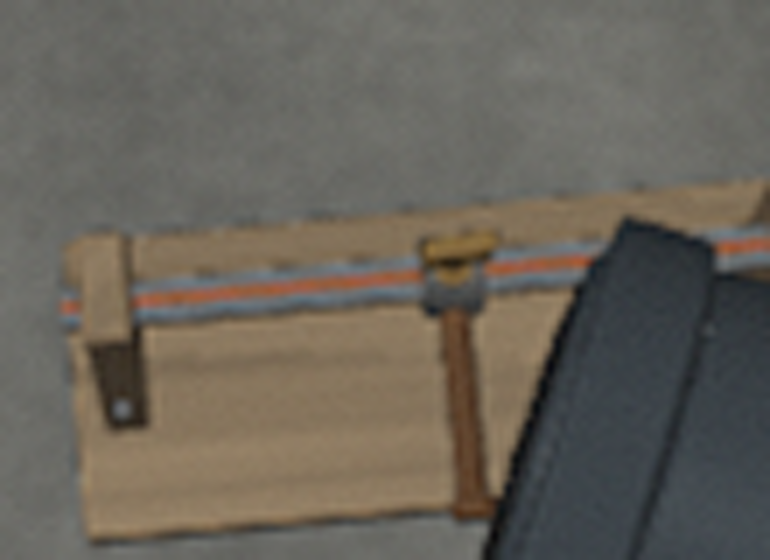

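```bash
python3 -c "
from h import *
s=sense(); print(s['clock'],s['wrist_force'],abs(s['joint_vel']).max()); print(sign_off())"
```

```text
18.6 [-1.15728599 -0.54248801 -0.31578789] 0.019125959629394427
the job is handed in; nothing more can be done
None
```

The collar is lined up with the flat and the wing screw is tightened to its stop. I handed the job in at 18.6 s; `sign_off` gives no verdict.

**How it went**
- I gripped the peg and swung it up to the collar's +1.2 rad end stop for reference. Then I swung it down 1.2 rad and released it.
- With the screw still loose, I gripped the wing and turned it clockwise. The wrist torque about the screw rose to about 1 N m, so it was firmly against its stop. I then released it and backed the arm clear.

**Last checks**
- **Peg and wing:** the last pictures show the wing lying nearly along the bar. The peg knob is where it was before tightening.
- **Collar alignment:** by the end stop, the collar is within about 0.05 rad of square. The camera estimates of the flat's lean disagreed: about -0.09 to -0.11 rad from the scene camera and about -0.17 from the top camera, against about -0.08 from the end stop. Even the worst of these puts the collar about 0.09 rad off, inside the 0.14 limit.
- **Bystanders:** I kept well clear of them but did not measure their positions at the end.

**What failed:** my first attempt pushed the peg up with closed fingers and jammed against the knob at about 57 N on the wrist. I backed off and gripped the peg instead. That is under the 120 N wrist limit, and the contact looked to be on the fingertips rather than the gripper's body.

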